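# Push the calculator through the plinth gap into its bay

## Robot

A 6-joint arm with a two-finger parallel gripper is mounted at the origin on a cart in front of the work surface, level with it; the furniture and walls round the work are solid. World frame = base frame: x ahead of the robot, y to its left, z up, the work surface at z = 0. Lengths are in mm, angles in rad, forces in N, time in s.
With the tool pointing down it reaches from about 350 to 975 mm from the base axis. Payload 7.1 kg.
Tool frame: the origin (TCP) lies at the very end of the fingers, on their centre line; the grasp point (between the pads) lies 19 mm behind it; z points along the fingers, y is the line along which they close (so a half turn about z gives the same grasp; the last joint's range is limited). The gripper opens to 88 mm and grips with 3 to 60 N. Pads are 20 mm wide; open, the fingers measure 115 mm over their backs; the gripper's body (75 mm by 178 mm) begins 61 mm behind the grasp point.
Start: joints at [1.116, 0.423, 1.63, -0, 1.089, -0.019], TCP at [263.802, 566.58, 222.675] pointing down, gripper open.
Joint ranges: [-3, 3], [-0.9, 2.11], [0.09, 2.58], [-1.31, 4.45], [0.11, 2.69], [-2.54, 2.54]. Speed limits (rad/s): [2.39, 2.39, 3.01, 3.14, 3.14, 3.14].

## Interface

Orientations are given as a rotation vector (axis times angle).
In Python, from workcell import * gives the robot as it stands.
- The arm moves only by the tool step_arm, never from a script. Its argument "deltas" is a list of rows, each a list of 3 entries, a list of its own where there are three numbers: the shift along the tool's x, y, z in units of 300 mm (1.0 is 300 mm), then the turn, a rotation vector about the tool's x, y, z in units of 1.5 rad (1.0 is 1.5 rad), then the gripper command: -1 is shut, 1 is fully open, values between are in proportion. In form: [[[dx, dy, dz], [rx, ry, rz], gripper], ...]. A call has 1 to 20 rows; each row is the pose to reach, as a shift and turn from the pose commanded when the call began, along the tool's axes at that moment; what a row does not reach only later rows make up. A row lasts 1/12 s, in which the tool goes at most 41.7 mm and 7.16 degrees, less where a joint would pass 70% of its speed; a pose out of reach is approached as far as the arm can. A call with a number of a shift or a turn outside -1 to 1 is refused whole. A call with a gripper value outside its range is refused whole. The fingers move at their own pace and stop on an object; the grip force is fixed at half the most. Time passes only in rows, so rows that repeat a pose let the fingers close. It gives the time, the measured TCP pose, the force, the opening and the grip force at its end, in the units of the state.
- get_obs(): the state, without advancing time (a new reading comes with each control period).
- get_image(name): name is "scene" or "side" or "wrist"; returns a dict with "pixels" (420x560x3 uint8, red, green, blue), "fx", "fy", "cx", "cy" (pixels), "T" (4x4, takes a point from camera to world coordinates). Camera axes: x right, y down, z forward; pixel columns grow to the right and rows downward; lengths in mm; the calibration is good to about 2 mm. A picture is of the moment at which its call begins. There is no depth.
- close_job(): hands the job in; it is judged then, once.
The state is a dict: "t": time; "qpos": joint angles; "qvel": joint speeds; "joint_torque": joint torques, N m; "ee_pos": TCP position; "orientation": TCP orientation; "ft_force": force on the tool from outside, world axes, zero at the start; "moment": the same for the moment, N m; "width": finger opening in mm; "grasp_force": force on a finger pad.
Only numpy, scipy, OpenCV 4.12 (cv2) and the standard library are available. Lean on these libraries where they do the work, as an engineer would, in place of code of your own. Each camera call takes 0.05 s, during which the arm holds its last target. There are 200 camera calls.

## Task

Put the pocket calculator away in its bay: push it flat along the counter, long way first, through the narrow gap between the two low wooden plinths until it is wholly past them and its leading end rests square against the wooden stop bar behind. Only push it with the fingers; do not pinch it, lift it or tip it up. Leave the brooches on the plinths, the stamp and the ink pad where they are, and finish clear of everything.

Things in the scene. Friction and masses are not known exactly. Their poses are not given: they have to be found in the camera images.
- calculator: grey pocket calculator, loose, flat, keys up, 112 x 66 x 12 mm (solid case 10 mm high), about 0.11 kg. Origin: centre of its underside; x along its length, y across, z up. It starts in front of the gap (bay's +y side, the robot's left), up to 35 mm aside of the gap's centre line and up to 0.35 rad out of line.
- bay: fixed dark wood bay. Origin on the counter, mid-gap; z up; the passage runs along its y, entered from +y towards -y. Two plinths, each 54 (x) x 60 (y) x 28 mm high, edges rounded 6 mm, stand at x = -63.5 and +63.5 mm, y = 0: the gap is 73 mm wide (x -36.5 to +36.5) and 60 mm deep (y +30 to -30). Bare counter lies between the plinths and the stop bar.
- bay_stop (a point): middle of the stop bar's near face, at counter level, at y = -157 mm in the bay's frame. The fixed bar is 90 (x) x 14 (y) x 20 mm high. A calculator square against it has its centre at the bay's y = -101 mm and its trailing end at y = -45 mm, 15 mm past the plinths.
- brooch_near: flower brooch, 34 x 33 x 8 mm, lying loose on top of the plinth at the bay's x = -63.5 mm (nearer the robot); leave alone. Origin at the centre of its underside.
- brooch_far: flower brooch, 33 x 34 x 8 mm, lying loose on top of the plinth at the bay's x = +63.5 mm (farther from the robot); leave alone. Origin at the centre of its underside.
- stamp: wooden hand stamp with a turned handle, 26 x 45 x 67 mm high, standing loose beyond the stop bar, to the right; leave alone. Origin at the centre of its underside.
- ink_pad: flat dark ink pad tin, 58 x 85 x 15 mm, lying loose beyond the stop bar, to the right; leave alone. Origin at the centre of its underside.
Things that resemble listed ones, but are neither listed nor needed, are in the scene too. What is shaped like the calculator but purple is not meant.

How it is judged:
By the outcome, as a careful person would: the job done as asked, in the order asked, and still so for the second after the job is handed in, with the robot touching nothing.
It also fails if it takes over 72 s, if anything falls off the work surface, if the arm or the gripper's body presses on something with over 40 N, if the wrist force passes 120 N, or if a joint passes its speed limit or range.

## Working session

There is one attempt and no reset: what is moved stays moved. The work goes in short steps, Python scripts to look and compute and a tool call to move; the robot and the scene stay as the last step left them, time stands still between calls to the robot, and variables do not carry over. Pictures are saved under pics/ and viewed, at most 10 in all, crops included, and the job is handed in when it is done.

Besides the shell and the picture viewer there is one more tool, called after ">>>" as name([rows], argument=value, ...), one row to a line, values as JSON. step_arm: Moves the arm, as the interface text tells. Its arguments: {"type":"object","properties":{"deltas":{"type":"array","items":{"type":"array"}}},"required":["deltas"]}

```bash
mkdir -p pics
cat > h.py <<'E'
from workcell import *
import numpy as np, cv2
from scipy.spatial.transform import Rotation as R
def snap(n,f):
    im=get_image(n); np.savez('pics/'+f+'.npz',**im)
    cv2.imwrite('pics/'+f+'.png',im['pixels'][:,:,::-1]); return im
def load(f): return dict(np.load('pics/'+f+'.npz'))
def ray(im,u,v,z):
    d=im['T'][:3,:3]@np.array([(u-im['cx'])/im['fx'],(v-im['cy'])/im['fy'],1.]); o=im['T'][:3,3]
    return (o+d*(z-o[2])/d[2])
def proj(im,p):
    q=np.linalg.inv(im['T'])@np.append(p,1); return im['fx']*q[0]/q[2]+im['cx'],im['fy']*q[1]/q[2]+im['cy']
E
python3 - <<'E'
from h import *
a=snap('scene','s0');b=snap('side','d0')
print(a['T'],b['T'],a['fx'])
o=get_obs();print(o['ee_pos'],o['orientation'],o['t'],o['width'])
E
```

```text
[[ 4.46726424e-01 -5.59217693e-01  6.98363139e-01 -1.30963082e+02]
 [-8.94639026e-01 -2.72659433e-01  3.53946106e-01 -3.70016118e+02]
 [-7.51762711e-03 -7.82899997e-01 -6.22102146e-01  6.26428148e+02]
 [ 0.00000000e+00  0.00000000e+00  0.00000000e+00  1.00000000e+00]] [[-9.96198305e-01 -2.48363489e-02  8.34990642e-02  4.13282192e+02]
 [-8.61753263e-02  4.21320374e-01 -9.02808372e-01  1.09809392e+03]
 [-1.27573932e-02 -9.06571728e-01 -4.21858923e-01  5.74299168e+02]
 [ 0.00000000e+00  0.00000000e+00  0.00000000e+00  1.00000000e+00]] 465.0754140745678
[263.62587438 566.16621861 222.00734142] [-6.79102974e-01 -3.06700185e+00  1.97891587e-03] 0.1 87.76902442711572
```

View pics/s0.png

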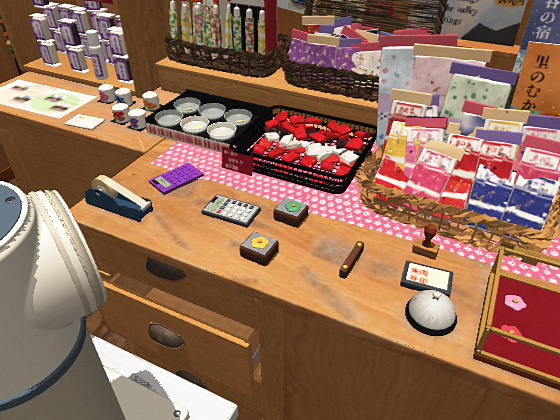

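View pics/d0.png

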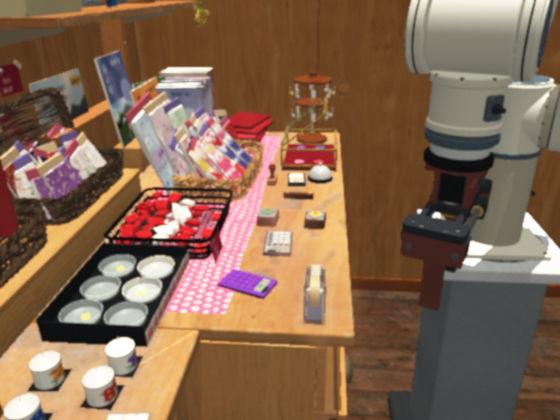

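The scene view shows the grey calculator at about (231,209), plinths with brooches at (259,247) and (291,210), the stop bar at (351,258), the stamp at (427,240) and the ink pad at (427,275). The purple decoy is at (177,178). In the side view the calculator is at (278,242) and the plinths at (267,216) and (315,218).

Run:
```python
from h import *
a=load('s0');b=load('d0')
for n,u,v,z in [('calc',231,208,11),('flowN',260,242,34),('flowF',291,206,34),('bar',353,255,20),('purple',177,178,10),('stamp',427,255,0),('tape',118,200,20)]:
    print(n,ray(a,u,v,z).round())
for n,u,v,z in [('calc',278,242,11),('flowN',316,216,34),('flowF',267,213,34),('bar',299,195,20)]:
    print(n,ray(b,u,v,z).round())
c=a['pixels'][180:290,140:390,::-1]
cv2.imwrite('pics/s0c.png',cv2.resize(c,None,fx=3.2,fy=3.2,interpolation=cv2.INTER_CUBIC))
```

```text
calc [521.  72.  11.]
flowN [432. -47.  34.]
flowF [557. -52.  34.]
bar [ 490. -212.   20.]
purple [564. 245.  10.]
stamp [ 573. -334.    0.]
tape [428. 300.  20.]
calc [516.  80.  11.]
flowN [426. -22.  34.]
flowF [555. -33.  34.]
bar [ 479. -189.   20.]
```

View pics/s0c.png

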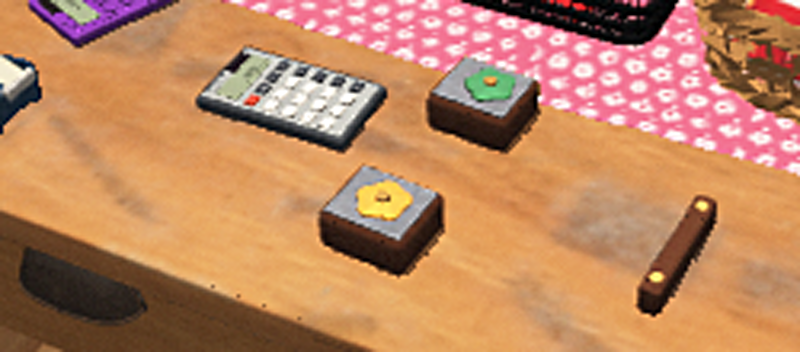

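Run:
```python
from h import *
a=load('s0')
P=lambda u,v,z: ray(a,140+u/3.2-.34,180+v/3.2-.34,z).round(1)
print('calc',[P(*p,10) for p in [(199,97),(345,140),(386,84),(245,50)]])
print('near top',[P(*p,28) for p in [(320,212),(366,167),(444,194),(400,243)]])
print('far top',[P(*p,28) for p in [(427,92),(470,58),(539,90),(500,122)]])
print('bar',P(703,206,20),P(657,277,20))
o=get_obs();r=R.from_rotvec(o['orientation']);print(r.as_matrix().round(3))
T=get_image('wrist')['T'];print((r.as_matrix().T@(T[:3,3]-o['ee_pos'])).round(),(r.as_matrix().T@T[:3,:3]).round(2))
g=np.array([505,60,330]);print('shift',r.as_matrix().T@(g-o['ee_pos'])/300)
w=np.array([[0,1,0],[1,0,0],[0,0,-1]]).T
for M in (np.array([[0,1,0],[1,0,0],[0,0,-1]]),np.array([[0,-1,0],[-1,0,0],[0,0,-1]])):print((R.from_matrix(r.as_matrix().T@M).as_rotvec()/1.5).round(3))
```

```text
calc [array([489. , 125.5,  10. ]), array([493. ,  16.1,  10. ]), array([556.,  20.,  10.]), array([546.9, 126.1,  10. ])]
near top [array([411. , -14.3,  28. ]), array([458.1, -19.3,  28. ]), array([457.2, -72.9,  28. ]), array([408.6, -68.8,  28. ])]
far top [array([540.2, -19.2,  28. ]), array([585.4, -28.5,  28. ]), array([573.9, -83.7,  28. ]), array([533.2, -74.6,  28. ])]
bar [ 523.5 -212.8   20. ] [ 455.5 -208.6   20. ]
[[-0.907  0.422 -0.001]
 [ 0.422  0.907 -0.001]
 [ 0.    -0.001 -1.   ]]
[  70.   -1. -162.] [[-0.   -0.97 -0.25]
 [ 1.   -0.    0.  ]
 [-0.   -0.25  0.97]]
shift [-1.44162115 -1.1903249  -0.35847025]
[-0.001  0.     0.757]
[-1.000e-03 -1.000e-03 -1.338e+00]
```

>>> step_arm([
  [[-0.8,-0.7,-0.36],[0,0,0.4],-0.32],
  [[-0.8,-0.7,-0.36],[0,0,0.4],-0.32],
  [[-0.8,-0.7,-0.36],[0,0,0.4],-0.32],
  [[-0.8,-0.7,-0.36],[0,0,0.4],-0.32],
  [[-0.8,-0.7,-0.36],[0,0,0.4],-0.32],
  [[-0.8,-0.7,-0.36],[0,0,0.4],-0.32],
  [[-0.8,-0.7,-0.36],[0,0,0.4],-0.32],
  [[-0.8,-0.7,-0.36],[0,0,0.4],-0.32],
  [[-0.8,-0.7,-0.36],[0,0,0.4],-0.32],
  [[-0.8,-0.7,-0.36],[0,0,0.4],-0.32],
])

```text
t: 0.98
ee_pos: [393.8, 273.4, 331.6]
orientation: [1.56, 2.726, 0.003]
ft_force: [0.0, 0.9, -0.4]
width: 30.3
grasp_force: 0.0
```

```bash
cat >> h.py <<'E'
def to(x,y,z,psi,o=None):
    """shift, turn (units) to TCP x,y,z with tool x at world +y turned by psi about world z"""
    o=o or get_obs(); r=R.from_rotvec(o['orientation']).as_matrix()
    M=R.from_euler('z',psi).as_matrix()@np.array([[0,1,0],[1,0,0],[0,0,-1.]])
    print('pos',o['ee_pos'].round(1),'t',o['t'],'w',round(o['width'],1),'F',np.round(o['ft_force'],1))
    print('shift',(r.T@(np.array([x,y,z])-o['ee_pos'])/300).round(4),'turn',(R.from_matrix(r.T@M).as_rotvec()/1.5).round(4))
E
python3 -c "
from h import *
to(505,60,330,0)"
```

```text
pos [393.8 273.4 331.6] t 0.9833 w 30.3 F [ 0.   0.9 -0.4]
shift [-0.8011 -0.0404  0.0051] turn [ 0.0012 -0.0004  0.354 ]
```

>>> step_arm([
  [[-0.8,-0.04,0],[0,0,0.355],-0.32],
  [[-0.8,-0.04,0],[0,0,0.355],-0.32],
  [[-0.8,-0.04,0],[0,0,0.355],-0.32],
  [[-0.8,-0.04,0],[0,0,0.355],-0.32],
  [[-0.8,-0.04,0],[0,0,0.355],-0.32],
  [[-0.8,-0.04,0],[0,0,0.355],-0.32],
  [[-0.8,-0.04,0],[0,0,0.355],-0.32],
  [[-0.8,-0.04,0],[0,0,0.355],-0.32],
  [[-0.8,-0.04,0],[0,0,0.355],-0.32],
])

```text
t: 1.73
ee_pos: [504.2, 63.5, 329.8]
orientation: [-2.217, -2.224, 0.002]
ft_force: [-0.5, 1.0, 0.6]
width: 29.8
grasp_force: 0.0
```

Run:
```python
from h import *
to(505,60,330,0)
im=snap('wrist','w1');print(im['T'][:3,3].round(),im['fx'])
```

```text
pos [504.2  63.5 329.8] t 1.7333 w 29.8 F [-0.5  1.   0.6]
shift [-0.0118  0.0026 -0.0006] turn [-0.0012 -0.0003  0.0021]
[504. 133. 492.] 358.45365693755656
```

View pics/w1.png

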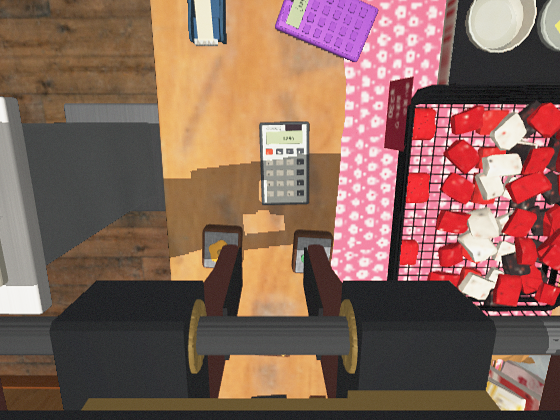

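The wrist view shows the calculator with corners at about (260,123), (308,122), (311,204) and (262,206). The near plinth's top edge runs about (204,226)–(241,227), and the far plinth's about (294,231)–(331,232). The fingers partly hide both plinths.

Run:
```python
from h import *
im=load('w1'); p=im['pixels'][:,:,::-1]
hsv=cv2.cvtColor(p,cv2.COLOR_BGR2HSV)
# calculator: low saturation / dark rim
m=((hsv[...,1]<90)|(hsv[...,2]<70)).astype(np.uint8)*255; m[:115]=0;m[212:]=0;m[:,:245]=0;m[:,325:]=0
m=cv2.morphologyEx(m,cv2.MORPH_CLOSE,np.ones((7,7)))
m=cv2.morphologyEx(m,cv2.MORPH_OPEN,np.ones((7,7)))
c=max(cv2.findContours(m,0,2)[0],key=cv2.contourArea)
w=np.array([ray(im,u,v,10)[:2] for u,v in c[:,0]],np.float32)
print('calc rect',cv2.minAreaRect(w),cv2.boundingRect(c))
for pts,z in [([(204,226),(241,227),(204,268)],28),([(294,231),(331,232)],28)]: print([ray(im,u,v,z).round(1) for u,v in pts])
cv2.imwrite('pics/w1c.png',cv2.resize(p[110:280,180:350],None,fx=3.5,fy=3.5,interpolation=cv2.INTER_CUBIC))
```

```text
calc rect ((519.35693359375, 73.32696533203125), (65.66207122802734, 110.71609497070312), 1.8706347942352295) (259, 122, 51, 83)
[array([410.8,  -8.3,  28. ]), array([460.8,  -9.5,  28. ]), array([408. , -69.5,  28. ])]
[array([532.7, -14.9,  28. ]), array([582.9, -16.2,  28. ])]
```

View pics/w1c.png

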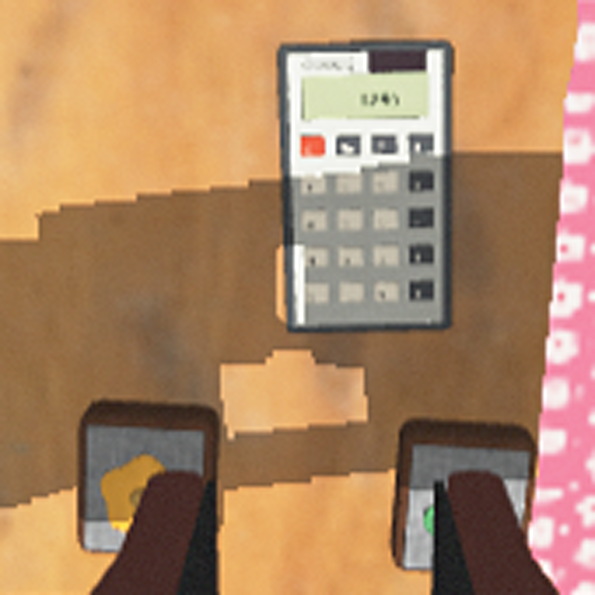

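Run:
```python
from h import *
im=load('w1');a=load('s0');b=load('d0')
P=lambda u,v,z: ray(im,180+u/3.5-.36,110+v/3.5-.36,z).round(1)
print('near inner wall',P(219,415,0),P(217,560,0),'far inner',P(400,435,0),P(393,560,0))
print('front edges z22',P(90,402,22),P(215,408,22),P(403,421,22),P(533,428,22))
A=cv2.resize(a['pixels'][135:195,200:270,::-1],None,fx=6,fy=6)
B=cv2.resize(b['pixels'][220:280,185:255,::-1],None,fx=6,fy=6)
cv2.imwrite('pics/sign.png',np.hstack([A,B])[:, :800])
```

```text
near inner wall [459.9 -19.9   0. ] [457.9 -84.1   0. ] far inner [534.4 -28.2   0. ] [532.4 -83.8   0. ]
front edges z22 [411.5  -7.9  22. ] [460.4 -10.2  22. ] [534.1 -15.3  22. ] [585.2 -18.   22. ]
```

View pics/sign.png

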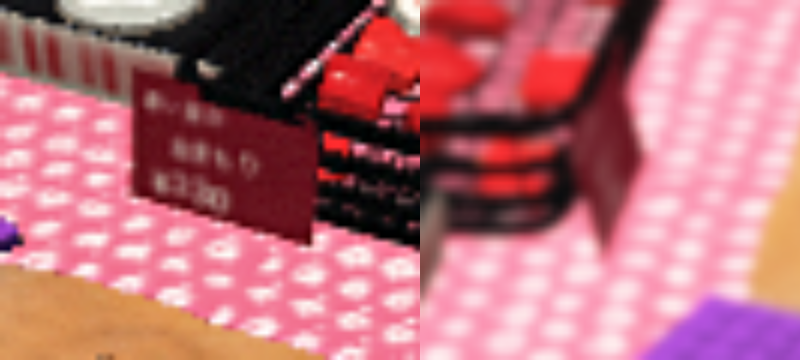

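The crops show the price sign's base in the scene view at about (222,167)–(252,175) and its top at (222,147)–(252,155). It is a card about 50 mm tall.

Run:
```python
from h import *
im=load('w1');a=load('s0')
for u,v in [(222.2,167.5),(252,175.5)]: print(ray(a,u,v,0).round())
for z in (40,50,60,70): print(z,ray(a,222.3,146.5,z).round(),ray(a,252,155,z).round(),'w',ray(im,410,78,z).round(),ray(im,386,149,z).round())
for z in (0,): print([ray(im,*q,z).round() for q in [(412,80),(388,147)]])
```

```text
[661. 182.   0.]
[662. 100.   0.]
40 [690. 196.  40.] [687. 112.  40.] w [666. 180.  40.] [645.  96.  40.]
50 [676. 187.  50.] [673. 104.  50.] w [662. 179.  50.] [641.  97.  50.]
60 [662. 177.  60.] [660.  95.  60.] w [659. 178.  60.] [638.  98.  60.]
70 [648. 167.  70.] [646.  87.  70.] w [655. 176.  70.] [635.  99.  70.]
[array([683., 181.,   0.]), array([659.,  96.,   0.])]
```

```bash
python3 -c "
from h import *
to(519.3,73.3,5,-0.055)"
```

```text
pos [504.1  63.9 330. ] t 1.7833 w 29.9 F [-0.6 -0.4 -0.3]
shift [0.0308 0.0524 1.0833] turn [-0.001  -0.0002  0.0394]
```

>>> step_arm([
  [[0.031,0.052,0.3],[0,0,0.039],1],
  [[0.031,0.052,0.5],[0,0,0.039],1],
  [[0.031,0.052,0.7],[0,0,0.039],1],
  [[0.031,0.052,0.9],[0,0,0.039],1],
  [[0.031,0.052,0.9],[0,0,0.039],1],
  [[0.031,0.052,0.9],[0,0,0.039],1],
  [[0.031,0.052,0.9],[0,0,0.039],1],
  [[0.031,0.052,0.9],[0,0,0.039],1],
  [[0.031,0.052,0.9],[0,0,0.039],1],
  [[0.031,0.052,0.9],[0,0,0.039],1],
])

```text
t: 2.62
ee_pos: [521.2, 72.8, 62.1]
orientation: [2.28, 2.159, 0.003]
ft_force: [1.4, -0.4, 0.2]
width: 87.5
grasp_force: 0.0
```

Run:
```python
from h import *
to(519.3,73.3,5,-0.055)
im=snap('wrist','w2')
for x in (440,480,560): print(x,[round(c) for c in proj(im,[x,73,0])])
```

```text
pos [521.2  72.8  62.1] t 2.6167 w 87.5 F [ 1.4 -0.4  0.2]
shift [ 0.0013 -0.0067  0.1902] turn [ 0.0013 -0.0003  0.0003]
440 [149, 234]
480 [210, 231]
560 [332, 224]
```

View pics/w2.png

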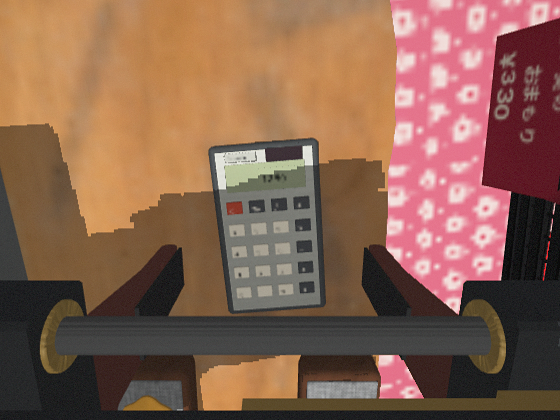

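The calculator now fills corners (209,150), (318,140), (325,304) and (230,312). The finger tips, at about (183,250) and (365,250), straddle it evenly, and the front edges of the plinths are at about y=350.

Run:
```python
from h import *
im=load('w2')
q=np.array([ray(im,u,v,10)[:2] for u,v in [(209,148),(318,139),(326,304),(230,312)]]);print(q.round(1),q.mean(0).round(1))
d=q[2:].mean(0)-q[:2].mean(0);print(d,'ang',d[0]/-d[1], np.hypot(*d))
print('plinth front inner corners',[ray(im,u,v,0).round(1) for u,v in [(196,372),(299,372)]])
```

```text
[[486.4 127. ]
 [550.8 128.7]
 [553.7  21. ]
 [489.6  18.6]] [520.1  73.8]
[   3.05495261 -108.00967774] ang 0.028284063708454855 108.05287234250098
plinth front inner corners [array([459. , -34.6,   0. ]), array([534.4, -38.8,   0. ])]
```

>>> step_arm([
  [[0,0,0.1],[0,0,0],1],
  [[0,0,0.19],[0,0,0],1],
  [[0,0,0.19],[0,0,0],1],
  [[0,0,0.19],[0,0,0],1],
  [[0,-0.02,0.19],[0,0,0],1],
  [[0,-0.03,0.19],[0,0,0],1],
  [[0,-0.038,0.19],[0,0,0],1],
  [[0,-0.046,0.19],[0,0,0],1],
  [[0,-0.054,0.19],[0,0,0],1],
  [[0,-0.062,0.19],[0,0,0],1],
  [[0,-0.07,0.19],[0,0,0],1],
  [[0,-0.078,0.19],[0,0,0],1],
  [[0,-0.086,0.19],[0,0,0],1],
  [[0,-0.093,0.19],[0,0,0],1],
  [[0,-0.096,0.19],[0,0,0],1],
  [[0,-0.096,0.19],[0,0,0],1],
])

```text
t: 4.0
ee_pos: [490.9, 73.2, 3.5]
orientation: [-2.282, -2.158, 0.001]
ft_force: [0.1, -0.4, 0.6]
width: 87.8
grasp_force: 0.0
```

```bash
cat >> h.py <<'E'
def calc(im,lo=0,roi=None):
    hsv=cv2.cvtColor(im['pixels'],cv2.COLOR_RGB2HSV)
    m=((hsv[...,1]<85)).astype(np.uint8)*255
    return m
E
python3 - <<'E'
from h import *
to(491.4,73.3,5,-0.055)
im=snap('wrist','w3')
E
```

```text
pos [490.9  73.2   3.5] t 4.0 w 87.8 F [ 0.1 -0.4  0.6]
shift [ 0.0003  0.0015 -0.005 ] turn [-0.0007  0.0001 -0.0006]
```

View pics/w3.png

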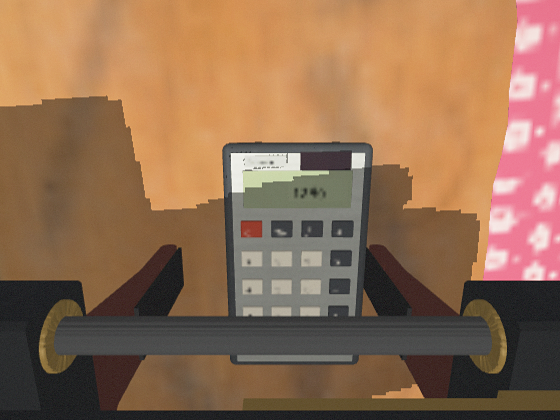

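The calculator sits square to the tool against the right-hand finger, with top corners at (223,143) and (373,143) and bottom corners at (232,364) and (357,362).

Run:
```python
from h import *
im=load('w3')
print(get_obs()['qpos'].round(2))
q=np.array([ray(im,u,v,10)[:2] for u,v in [(222,142),(374,142),(358,363),(231,364)]]);print(q.round(1),q.mean(0).round(1))
```

```text
[0.12 0.61 2.01 0.   0.52 0.18]
[[472.5 133.8]
 [537.4 130.1]
 [531.1  20.5]
 [466.9  23.4]] [502.   76.9]
```

>>> step_arm([
  [[0,0.02,0],[0,0,0],1],
  [[0,0.02,-0.1],[0,0,0],1],
  [[0,0.02,-0.3],[0,0,0],1],
  [[-0.1,0.02,-0.5],[0,0,0],-0.32],
  [[-0.25,0.02,-0.7],[0,0,0],-0.32],
  [[-0.3,0.02,-0.9],[0,0,0],-0.32],
  [[-0.35,0.02,-1],[0,0,0],-0.32],
  [[-0.35,0.02,-1],[0,0,0],-0.32],
  [[-0.35,0.02,-1],[0,0,0],-0.32],
  [[-0.35,0.02,-1],[0,0,0],-0.32],
  [[-0.35,0.02,-1],[0,0,0],-0.32],
])

```text
t: 4.97
ee_pos: [493.1, -32.8, 306.2]
orientation: [2.282, 2.154, 0.005]
ft_force: [-1.2, 0.1, -0.9]
width: 37.9
grasp_force: 0.0
```

Run:
```python
from h import *
to(502,160,5,-0.055)
im=snap('wrist','w4'); p=im['pixels'][:,:,::-1]
cv2.imwrite('pics/w4c.png',cv2.resize(p[0:270,130:400],None,fx=2.2,fy=2.2,interpolation=cv2.INTER_CUBIC))
```

```text
pos [493.1 -32.8 306.2] t 4.9667 w 37.9 F [-1.2  0.1 -0.9]
shift [ 0.6436 -0.0126  1.0037] turn [ 0.0035  0.0001 -0.0018]
```

View pics/w4c.png

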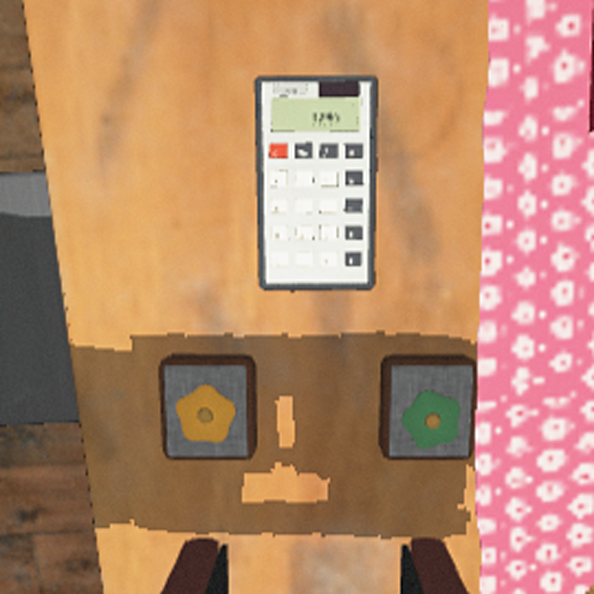

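The plinths show with top edges level at crop row 354 and inner walls at columns 257 and 381. The calculator spans columns 258–378 at its top and 259–375 at its bottom, rows 76–290, so it is nearly in line with the gap.

Run:
```python
from h import *
im=load('w4')
P=lambda u,v,z: ray(im,130+u/2.2-.27,v/2.2-.27,z)[:2]
q=np.array([P(*c,10) for c in [(255,76),(379,76),(376,290),(259,290)]]);print(q.round(1)); c=q.mean(0);d=q[:2].mean(0)-q[2:].mean(0);psc=-np.arctan2(d[0],d[1]);print('calc',c,psc,np.hypot(*d))
n=np.array([P(*k,0) for k in [(257,362),(257,455)]]);f=np.array([P(*k,0) for k in [(381,362),(381,455)]])
print('inner',n.round(1),f.round(1))
br=np.array([P(205,415,36),P(433,421,36)]);print('brooches',br.round(1))
t=np.array([[P(160,360,28),P(256,360,28)],[P(381,358,28),P(475,358,28)]]);print('front',t.round(1).tolist())
v=(f[:,0].mean()+n[:,0].mean())/2;print('gapmid x',v)
g=(n+f)/2; 
for e in (-.045,-.055,-.065):
  ax=np.array([np.cos(e),np.sin(e)]); print(e,'lateral calc',(c-g.mean(0))@ax)
```

```text
[[472.4 132.8]
 [538.2 129. ]
 [532.4  18.1]
 [466.1  22. ]]
calc [502.29412928  75.47591378] -0.05446277750916056 111.00268957002271
inner [[461.1 -19.8]
 [456.8 -76.4]] [[534.6 -24.1]
 [532.5 -80.9]]
brooches [[432.7 -43.2]
 [559.5 -54.1]]
front [[[409.4, -12.2], [462.8, -15.3]], [[532.4, -18.3], [584.7, -21.4]]]
gapmid x 496.26239755861576
-0.045 lateral calc 0.3664715809517556
-0.055 lateral calc -0.8929799134852932
-0.065 lateral calc -2.152342110675143
```

```bash
python3 -c "
from h import *
to(506.6,156,4.5,-0.055)"
```

```text
pos [491.8 -32.2 304. ] t 5.0167 w 33.8 F [-0.2 -0.7 -0.2]
shift [0.629  0.0122 0.9986] turn [ 0.0008 -0.0001 -0.0014]
```

>>> step_arm([
  [[0.2,0.0122,0],[0,0,0],-0.32],
  [[0.4,0.0122,0.1],[0,0,0],-0.32],
  [[0.629,0.0122,0.3],[0,0,0],-0.32],
  [[0.629,0.0122,0.5],[0,0,0],-0.32],
  [[0.629,0.0122,0.7],[0,0,0],-0.32],
  [[0.629,0.0122,0.8],[0,0,0],-0.32],
  [[0.629,0.0122,0.8],[0,0,0],-0.32],
  [[0.629,0.0122,0.8],[0,0,0],-0.32],
  [[0.629,0.0122,0.8],[0,0,0],-0.32],
  [[0.629,0.0122,0.9],[0,0,0],-0.32],
  [[0.629,0.0122,0.95],[0,0,0],-0.32],
  [[0.629,0.0122,0.9985],[0,0,0],-0.32],
  [[0.629,0.0122,0.9985],[0,0,0],-0.32],
  [[0.629,0.0122,0.9985],[0,0,0],-0.32],
])

```text
t: 6.18
ee_pos: [505.0, 156.1, 3.9]
orientation: [-2.282, -2.158, 0.004]
ft_force: [0.3, -0.1, 0.4]
width: 29.8
grasp_force: 0.0
```

Run:
```python
from h import *
to(494,-83,4.5,-0.055)
```

```text
pos [505.  156.1   3.9] t 6.1833 w 29.8 F [ 0.3 -0.1  0.4]
shift [-0.7977  0.0079 -0.0015] turn [-0.0016  0.0006 -0.0005]
```

>>> step_arm([
  [[-0.02,0.005,0],[0,0,0],-0.32],
  [[-0.036,0.005,0],[0,0,0],-0.32],
  [[-0.05,0.005,0],[0,0,0],-0.32],
  [[-0.064,0.005,0],[0,0,0],-0.32],
  [[-0.078,0.005,0],[0,0,0],-0.32],
  [[-0.092,0.005,0],[0,0,0],-0.32],
  [[-0.106,0.005,0],[0,0,0],-0.32],
  [[-0.12,0.005,0],[0,0,0],-0.32],
  [[-0.134,0.005,0],[0,0,0],-0.32],
  [[-0.148,0.005,0],[0,0,0],-0.32],
  [[-0.162,0.005,0],[0,0,0],-0.32],
  [[-0.176,0.005,0],[0,0,0],-0.32],
  [[-0.19,0.005,0],[0,0,0],-0.32],
  [[-0.204,0.005,0],[0,0,0],-0.32],
  [[-0.218,0.005,0],[0,0,0],-0.32],
  [[-0.232,0.005,0],[0,0,0],-0.32],
  [[-0.246,0.005,0],[0,0,0],-0.32],
  [[-0.26,0.005,0],[0,0,0],-0.32],
])

```text
t: 7.68
ee_pos: [503.0, 77.9, 4.1]
orientation: [-2.283, -2.158, 0.0]
ft_force: [0.3, 1.1, 0.2]
width: 29.9
grasp_force: 0.5
```

Run:
```python
from h import *
to(494,-83,4.5,-0.055)
a=snap('scene','s1')
c=a['pixels'][180:290,190:390,::-1]
cv2.imwrite('pics/s1c.png',cv2.resize(c,None,fx=4,fy=4,interpolation=cv2.INTER_CUBIC))
```

```text
pos [503.   77.9   4.1] t 7.6833 w 29.9 F [0.3 1.1 0.2]
shift [-5.371e-01  1.000e-04 -1.300e-03] turn [-0.0001  0.     -0.0007]
```

View pics/s1c.png

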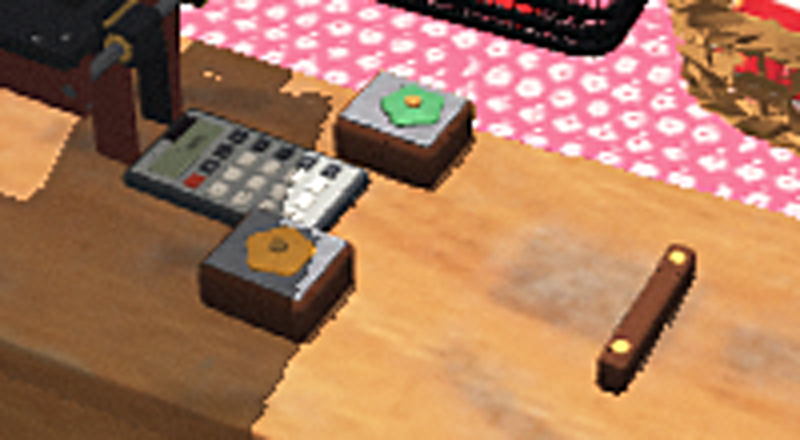

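The calculator's leading end is inside the gap, from about (255,215) to (370,180) in the crop. It is square and touches neither plinth, and the brooches are undisturbed, so I'll carry on pushing.

>>> step_arm([
  [[-0.014,0,0],[0,0,0],-0.32],
  [[-0.028,0,0],[0,0,0],-0.32],
  [[-0.042,0,0],[0,0,0],-0.32],
  [[-0.056,0,0],[0,0,0],-0.32],
  [[-0.07,0,0],[0,0,0],-0.32],
  [[-0.084,0,0],[0,0,0],-0.32],
  [[-0.098,0,0],[0,0,0],-0.32],
  [[-0.112,0,0],[0,0,0],-0.32],
  [[-0.126,0,0],[0,0,0],-0.32],
  [[-0.14,0,0],[0,0,0],-0.32],
  [[-0.154,0,0],[0,0,0],-0.32],
  [[-0.168,0,0],[0,0,0],-0.32],
  [[-0.182,0,0],[0,0,0],-0.32],
  [[-0.196,0,0],[0,0,0],-0.32],
  [[-0.21,0,0],[0,0,0],-0.32],
  [[-0.224,0,0],[0,0,0],-0.32],
  [[-0.238,0,0],[0,0,0],-0.32],
  [[-0.252,0,0],[0,0,0],-0.32],
  [[-0.266,0,0],[0,0,0],-0.32],
  [[-0.28,0,0],[0,0,0],-0.32],
])

```text
t: 9.4
ee_pos: [498.3, -5.9, 4.1]
orientation: [2.283, 2.158, 0.0]
ft_force: [0.4, -0.3, -1.1]
width: 30.0
grasp_force: 0.2
```

Run:
```python
from h import *
to(494,-83,4.5,-0.055)
a=snap('scene','s2'); s=load('s0')
for n,(x0,x1,y0,y1) in dict(y=(240,280,230,262),g=(275,308,196,216)).items():
  for im in (s,a):
    h=cv2.cvtColor(im['pixels'][y0:y1,x0:x1],cv2.COLOR_RGB2HSV)
    m=(h[...,1]>110)&((h[...,0]>18)&(h[...,0]<32) if n=='y' else (h[...,0]>45)&(h[...,0]<90))
    v,u=np.nonzero(m);print(n,len(u),u.mean()+x0,v.mean()+y0)
```

```text
pos [498.3  -5.9   4.1] t 9.4 w 30.0 F [ 0.4 -0.3 -1.1]
shift [-2.573e-01 -1.000e-04 -1.200e-03] turn [ 0.      0.     -0.0006]
y 132 259.2878787878788 242.08333333333334
y 0 nan nan
g 91 292.94505494505495 206.6043956043956
g 90 292.76666666666665 206.37777777777777<stdin>:8: RuntimeWarning: Mean of empty slice.
  ret = ret.dtype.type(ret / rcount)
```

>>> step_arm([
  [[-0.012,0,0],[0,0,0],-0.32],
  [[-0.024,0,0],[0,0,0],-0.32],
  [[-0.036,0,0],[0,0,0],-0.32],
  [[-0.048,0,0],[0,0,0],-0.32],
  [[-0.06,0,0],[0,0,0],-0.32],
  [[-0.072,0,0],[0,0,0],-0.32],
  [[-0.084,0,0],[0,0,0],-0.32],
  [[-0.096,0,0],[0,0,0],-0.32],
  [[-0.108,0,0],[0,0,0],-0.32],
  [[-0.12,0,0],[0,0,0],-0.32],
  [[-0.132,0,0],[0,0,0],-0.32],
  [[-0.144,0,0],[0,0,0],-0.32],
  [[-0.156,0,0],[0,0,0],-0.32],
  [[-0.168,0,0],[0,0,0],-0.32],
  [[-0.18,0,0],[0,0,0],-0.32],
  [[-0.19,0,0],[0,0,0],-0.32],
  [[-0.2,0,0],[0,0,0],-0.32],
  [[-0.21,0,0],[0,0,0],-0.32],
  [[-0.218,0,0],[0,0,0],-0.32],
  [[-0.224,0,0],[0,0,0],-0.32],
])

```text
t: 11.12
ee_pos: [494.6, -72.9, 4.2]
orientation: [2.283, 2.158, 0.0]
ft_force: [0.7, 0.9, 0.3]
width: 29.8
grasp_force: 0.5
```

>>> step_arm([
  [[-0.004,0,0],[0,0,0],-0.32],
  [[-0.008,0,0],[0,0,0],-0.32],
  [[-0.012,0,0],[0,0,0],-0.32],
  [[-0.016,0,0],[0,0,0],-0.32],
  [[-0.02,0,0],[0,0,0],-0.32],
])

```text
t: 11.53
ee_pos: [494.3, -78.7, 4.2]
orientation: [2.283, 2.158, 0.0]
ft_force: [0.2, 1.7, 0.4]
width: 30.1
grasp_force: 0.5
```

Nearly there; I'll make small steps and watch the force.

>>> step_arm([
  [[-0.003,0,0],[0,0,0],-0.32],
  [[-0.006,0,0],[0,0,0],-0.32],
  [[-0.009,0,0],[0,0,0],-0.32],
  [[-0.012,0,0],[0,0,0],-0.32],
])

```text
t: 11.87
ee_pos: [494.4, -80.3, 4.2]
orientation: [-2.284, -2.155, -0.003]
ft_force: [4.0, 24.7, 1.0]
width: 29.8
grasp_force: 12.5
```

Run:
```python
from h import *
to(494,-83,4.5,-0.055)
```

```text
pos [494.4 -80.3   4.2] t 11.8667 w 29.8 F [ 4.  24.7  1. ]
shift [-0.009  -0.0008 -0.0011] turn [ 0.0002 -0.0017 -0.0019]
```

Contact with the stop shows as a 25 N reaction. Now I'll back off and rise.

>>> step_arm([
  [[0,0,0],[0,0,0],-0.32],
  [[0.006,0,0],[0,0,0],-0.32],
  [[0.012,0,0],[0,0,0],-0.32],
  [[0.04,0,0],[0,0,0],-0.32],
  [[0.07,0,0],[0,0,0],-0.32],
  [[0.07,0,0],[0,0,0],-0.32],
  [[0.07,0,-0.1],[0,0,0],-0.32],
  [[0.07,0,-0.2],[0,0,0],-0.32],
  [[0.07,0,-0.35],[0,0,0],-0.32],
  [[0,0,-0.5],[0,0,0],-0.32],
  [[-0.1,0,-0.65],[0,0,0],-0.32],
  [[-0.2,0,-0.8],[0,0,0],-0.32],
  [[-0.3,0,-0.95],[0,0,0],-0.32],
  [[-0.3,0,-0.95],[0,0,0],-0.32],
  [[-0.3,0,-0.95],[0,0,0],-0.32],
  [[-0.3,0,-0.95],[0,0,0],-0.32],
  [[-0.3,0,-0.95],[0,0,0],-0.32],
])

```text
t: 13.28
ee_pos: [488.4, -171.8, 288.5]
orientation: [-2.283, -2.157, 0.0]
ft_force: [-0.0, 0.3, 0.5]
width: 29.4
grasp_force: 0.0
```

Run:
```python
from h import *
to(494,-83,4.5,-0.055)
im=snap('wrist','w5'); snap('scene','s3')
hsv=cv2.cvtColor(im['pixels'],cv2.COLOR_RGB2HSV)
# expected places
c0=np.array([495.9,-48.]);e=-.055;X=np.array([np.cos(e),np.sin(e)]);Y=np.array([-np.sin(e),np.cos(e)])
for n,b,z in [('calc TL',(-33,-45),10),('TR',(33,-45),10),('BR',(33,-157),10),('BL',(-33,-157),10),('stop',(0,-157),20)]:
    print(n,np.round(proj(im,[*(c0+b[0]*X+b[1]*Y),z])))
m=((hsv[...,1]<70)|(hsv[...,2]<45)).astype(np.uint8)
for r in range(60,270,8): print(r,''.join('#' if k else '.' for k in m[r,150:410:4]))
for n,lo,hi in (('y',18,32),('g',45,90)):
    k=(hsv[...,1]>110)&(hsv[...,0]>lo)&(hsv[...,0]<hi)&(hsv[...,2]>90);k[150:]=0;k[:,:150]=0;k[:,420:]=0
    v,u=np.nonzero(k)
    if len(u):print(n,len(u),ray(im,np.median(u),np.median(v),36).round(1))
```

```text
pos [ 488.4 -171.8  288.5] t 13.2833 w 29.4 F [-0.   0.3  0.5]
shift [0.2961 0.0023 0.9467] turn [-0.0004 -0.0002 -0.0011]
calc TL [245. 110.]
TR [301. 110.]
BR [300. 202.]
BL [247. 202.]
stop [273. 204.]
60 ............#.......##...................##......##.....##.......
68 ............#.......##..................##.......##.##......###..
76 #...........##......##..................###......##....###.......
84 #...........##########..................####..#######.#.....###..
92 #.......................................................##......#
100 #..................................................##......####..
108 ##..................................................#..###......#
116 ##......................##############..............#.#....####..
124 ##......................##############..............#..###......#
132 ###.....................##############..............#...#...##..#
140 ###.....................##..##########..............#...##.....##
148 ###.....................##############...............#..#...##..#
156 ........................##############..............##..
[... 341 characters left out ...]
.........##.......
204 ....................................................##..##.......
212 ....................................................##......##...
220 ........................................................##.......
228 ....................................................##.#....#....
236 ........................................................###......
244 ....................................................##...........
252 ......................#................#................##.......
260 ......................#................#............##...........
268 .....................##................##............#...#.......
y 846 [431.9 -44.4  36. ]
g 132 [559.1 -52.7  36. ]
```

Run:
```python
from h import *
im=load('w5');hsv=cv2.cvtColor(im['pixels'],cv2.COLOR_RGB2HSV)
m=((hsv[...,1]<90)|(hsv[...,2]<45)).astype(np.uint8)*255;m[:100]=0;m[215:]=0;m[:,:230]=0;m[:,320:]=0
m=cv2.morphologyEx(cv2.morphologyEx(m,3,np.ones((7,7))),2,np.ones((5,5)))
c=max(cv2.findContours(m,0,2)[0],key=cv2.contourArea)
print(cv2.minAreaRect(np.array([ray(im,u,v,10)[:2] for u,v in c[:,0]],np.float32)))
for u in (252,264,276,290,297): print(u,[tuple(int(q) for q in im['pixels'][r,u]) for r in range(196,212)])
a,b=load('s0'),load('s3')
for n,(x0,x1,y0,y1) in dict(stamp=(410,442,220,262),pad=(398,456,258,294)).items():
    print(n,np.abs(a['pixels'][y0:y1,x0:x1].astype(int)-b['pixels'][y0:y1,x0:x1]).mean())
```

```text
((491.3397521972656, -147.04879760742188), (110.18046569824219, 70.83234405517578), 86.75602722167969)
252 [(148, 151, 143), (143, 141, 137), (91, 93, 92), (56, 61, 63), (56, 52, 51), (59, 45, 38), (65, 42, 34), (74, 47, 34), (88, 59, 42), (97, 64, 48), (93, 59, 46), (89, 57, 43), (92, 61, 47), (89, 61, 45), (86, 57, 40), (89, 61, 41)]
264 [(148, 149, 141), (133, 134, 130), (89, 90, 89), (57, 60, 63), (51, 47, 47), (59, 45, 34), (64, 43, 35), (73, 50, 37), (83, 56, 40), (91, 62, 47), (92, 63, 45), (90, 58, 44), (93, 60, 48), (90, 60, 43), (89, 60, 45), (89, 61, 48)]
276 [(154, 155, 148), (138, 141, 133), (88, 90, 87), (59, 62, 64), (54, 49, 49), (58, 40, 33), (61, 41, 31), (75, 51, 40), (83, 58, 41), (90, 60, 43), (91, 61, 45), (91, 58, 44), (91, 61, 47), (89, 59, 43), (91, 62, 44), (88, 53, 42)]
290 [(152, 150, 144), (155, 155, 148), (104, 105, 99), (60, 61, 61), (55, 53, 54), (54, 39, 26), (62, 45, 30), (75, 50, 38), (81, 51, 38), (88, 58, 40), (95, 64, 46), (88, 56, 36), (91, 62, 45), (90, 59, 43), (88, 56, 38), (91, 60, 46)]
297 [(58, 59, 58), (61, 63, 64), (58, 57, 61), (86, 76, 68), (68, 52, 43), (60, 44, 35), (61, 44, 32), (74, 51, 40), (80, 54, 39), (86, 60, 43), (88, 60, 45), (116, 81, 53), (144, 104, 58), (154, 113, 63), (117, 84, 51), (89, 60, 43)]
stamp 5.138888888888889
pad 4.989623243933589
```

```bash
python3 -c "
from h import *
print(close_job())"
```

```text
the job is handed in; nothing more can be done
None
```

The calculator is through the gap, wholly past the plinths and square against the stop bar; the brooches measured in place, the arm never went near the stamp or ink pad, and it finished clear; handed in at about 13 s.

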